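# Clamp an extruder die plate on its setting stand

### The arm

A 7-joint arm with a two-finger parallel gripper is mounted at the origin on the work surface; the furniture and walls round the work are solid. World frame = base frame: x ahead of the robot, y to its left, z up, the work surface at z = 0. Lengths are in m, angles in rad, forces in N, time in s.
With the tool pointing down it reaches from about 0.425 to 1.025 m from the base axis. Payload 3.6 kg.
Tool frame: the origin (TCP) lies midway between the tips of the shut fingers; the grasp point (between the pads) lies behind it (hold_point_z is the z of the grasp point in the tool frame, in m); z points along the fingers, y is the line along which they close (so a half turn about z gives the same grasp; the last joint's range is limited). The gripper opens to 85 mm and grips with 20 to 120 N. Pads are 22 mm wide; open, the fingers measure 114 mm over their backs; the gripper's body (76 mm by 85 mm) begins 54 mm behind the grasp point. The pads swing forward as they close: fully open they stand 13 mm farther back than shut.
Start: joints at [-1.44, 0.591, 0.048, 1.609, -0.033, 0.943, -0.034], TCP at [0.162, 0.707, 0.231] pointing down, gripper open.
Joint ranges: [-2.69, 2.69], [-0.47, 2.24], [-1.27, 1.36], [0.19, 2.51], [-1.53, 4.68], [0.08, 2.07], [-3.09, 3.09]. Speed limits (rad/s): [2.57, 2.57, 3.14, 3.14, 3.14, 3.14, 3.14].

### API

Orientations are given as a unit quaternion [x, y, z, w].
In Python, from rig import get_obs, camera, camera_model, sign_off, hold_point_z gives the robot as it stands.
- The arm moves only by the tool drive_tool, never from a script. Its argument "motion" is a list of rows, each an object of numbers: "dx", "dy", "dz": the shift along the tool's x, y, z scaled (see below); "wx", "wy", "wz": the turn, a rotation vector about the tool's x, y, z scaled (see below); "jaw": the opening, from -1 (shut) to 1 (fully open). In form: [{"dx": .., "dy": .., "dz": .., "wx": .., "wy": .., "wz": .., "jaw": ..}, ...]. A call has 1 to 5 rows; each row shifts and turns the commanded pose from where the row before left it, along the tool's axes as they then stand; what a row does not reach is not made up. The controller multiplies each number of a shift by 0.05 m and each number of a turn by 8 degrees. A row lasts 1/8 s, in which the tool goes at most 62.5 mm and 10.7 degrees, less where a joint would pass 70% of its speed; a pose out of reach is approached as far as the arm can. A call with a number of a shift or a turn outside -1 to 1 is refused whole. A call with a gripper value outside its range is refused whole. The fingers move at their own pace and stop on an object; "squeeze" is the grip in N (left out, the last holds). Time passes only in rows, so rows that do not move let the fingers close. It gives the time, the measured TCP pose, the force, the opening and the grip force at its end, in the units of the state.
- get_obs(): the state, without advancing time (a new reading comes with each control period).
- camera(name): name is "side" or "top" or "wrist"; returns the picture (420x560x3 uint8, blue, green, red); there is no depth.
- camera_model(name): a dict with "intrinsics" (3x3 intrinsics, pixels), "rvec" (rotation vector, rad) and "tvec" (3), from world to camera coordinates, as OpenCV has them. Camera axes: x right, y down, z forward; pixel columns grow to the right and rows downward; lengths in m; the calibration is good to about 2 mm. A picture is of the moment at which its call begins: read the wrist's pose just before it. camera_model takes no time and is no camera call; for the wrist camera it gives the pose at the moment of the call.
- sign_off(): hands the job in; it is judged then, once.
The state is a dict: "clock": time; "joint_pos": joint angles; "joint_velocities": joint speeds; "effort": joint torques, N m; "tcp_pos": TCP position; "tcp_rot": TCP orientation; "wrist_force": force on the tool from outside, world axes, zero at the start; "wrist_torque": the same for the moment, N m; "gripper_width": opening from 0.0 (shut) to 1.0 (fully open); "gripper_force": force on a finger pad.
Only numpy, scipy, OpenCV 4.12 (cv2) and the standard library are available. Lean on these libraries where they do the work, as an engineer would, in place of code of your own. Each camera call takes 0.05 s, during which the arm holds its last target. There are 200 camera calls.

### The job

Take the extruder die plate out of its cradle by a bare end, lay it flat on the table and let go, then take it by its middle and put it fully home on the two pins of the setting stand. Then turn the ratchet cap on the stand clockwise (seen from above), regripping as needed, until the jaw bears on the plate and the slip clutch has clicked at least twice, but let it slip no more than a quarter turn in all. Leave the plate clamped, and do not disturb the wooden stamp or the plaster mould.

Things in the scene. Friction and masses are not known exactly. Their poses are not given: they have to be found in the camera images.
- die_plate: loose aluminium die plate 200 x 60 x 16 mm (x, y, z), 0.12-0.24 kg. Origin: centre of its underside; x along its length, z up. Round 13 mm holes for the pins on the centre line at x = -75 and +75 mm; three other openings between. Same turned end for end. Starts in the cradle, underside 30 mm up, each end sticking out 50 mm into free air. Grip from above across the 60 mm width.
- cradle: fixed wooden cradle, 100 x 108 mm, 64 mm high, holding the plate between two side walls 4.5 mm off its long edges: here fingers reach only the plate's bare ends, not its middle. Origin on the table under its centre, x along the plate.
- stand: fixed grey setting stand; base x -112..184 mm, 110 mm wide, 10 mm thick. Origin on the table under the middle of the plate's seat; x along the plate, towards the clamp. Blocks at x = -108..-50 and 50..108 mm (top z = 30 mm) carry the plate's ends between side walls 63 mm high, 5 mm off its long edges: on it the plate can be held only by the open middle. Clamp housing 56 x 60 mm, top z = 59 mm, at x = 153 mm.
- seat (a point): centre of the plate's seat, 30 mm above the stand's underside, axes as the stand: where the plate's origin comes when it is home (the pins leave it 1.5 mm play).
- pin_near_tip (a point): tip (z = 58 mm) of the upright steel pin at x = -75 mm, y = 0 of the stand, away from the clamp: 10 mm thick, tapered over its top 10 mm, 28 mm tall above the seat.
- pin_far_tip (a point): tip of the second, equal pin at x = +75 mm of the stand, next to the clamp.
- jaw: small steel jaw, face 40 x 14 mm. As the cap is turned clockwise it slides along the stand's -x towards the plate's end face. Origin at the middle of its face. It starts open, 5 to 18 mm short of a plate that is home.
- cap_grip (a point): point on the axis of the ratchet cap at the height to grip (z = 96 mm), 155 mm along the stand's x; turns with the cap. The cap is an upright dark ribbed steel cylinder, 42 mm across, 40 mm high (z = 74 to 114 mm), over a steel thimble with one small raised mark.
- cap_line (a point): the bright line on the cap's top, 11 mm off its axis; shows how the cap is turned.
- ratchet_cap (a joint): how far the cap has slipped past its thimble, rad: 0 at the start. Turned clockwise the cap takes the thimble along and drives the jaw (about 0.1 N m), and this stays near 0. Once the jaw bears, the clutch slips at about 0.25 to 0.3 N m and this grows, a click each 0.35 rad. The cap must first turn 0.6 to 2.1 rad (found by trying). Turned back, the cap loosens the jaw.
- sprig_mould: bystander: loose plaster sprig mould, 62 x 51 x 24 mm.
- wood_stamp: bystander: loose wooden stamp, 26 mm thick, 67 mm tall, standing.
Not all that is in view belongs to the job. There is more than one size of the die_plate; the job needs the larger.

How it is judged:
On the way, in this order (a step that is already met when the one before it is completed fails the run):
1. the die plate lies flat on the table, let go (height (world z) of die_plate below 0.004 m and angle between die_plate's own z axis and vertical below 0.04 rad and contact force between the fingers and die_plate below 0.1 N and linear speed of die_plate below 0.02 m/s), for 0.2 s.
2. the die plate lies home on both pins, let go (z of die_plate in the frame of seat between -0.003 and 0.003 m and horizontal distance between die_plate and seat below 0.004 m and angle between the x axis of die_plate and the x axis of seat, either way round below 0.06 rad and contact force between the fingers and die_plate below 0.1 N), for 0.2 s.
At the end, for the whole second after the job is handed in: The die plate lies home on both pins (origin within 4 mm of the seat sideways and 3 mm in height, along the stand within 0.06 rad), the jaw still presses on it with more than 1 N, and the cap has slipped past the thimble by 0.6 to 1.75 rad (z of die_plate in the frame of seat between -0.003 and 0.003 m and horizontal distance between die_plate and seat below 0.004 m and angle between the x axis of die_plate and the x axis of seat, either way round below 0.06 rad and value of joint ratchet_cap between 0.6 and 1.75 rad and contact force between jaw and die_plate above 1 N and linear speed of die_plate below 0.02 m/s); the robot touches nothing.
It fails at once if the clutch slips while the plate is not home (value of joint ratchet_cap above 0.3 rad and not (z of die_plate in the frame of seat below 0.006 m and horizontal distance between die_plate and seat below 0.008 m)).
It fails at once if the clutch is cranked round more than a quarter turn (value of joint ratchet_cap above 1.75 rad).
It fails at once if a bystander is disturbed (distance of any of sprig_mould, wood_stamp from where it was at the start of the episode above 0.03 m).
It also fails if it takes over 72 s, if anything falls off the work surface, if the arm or the gripper's body presses on something with over 40 N, if the wrist force passes 120 N, or if a joint passes its speed limit or range.

## Working session

There is one attempt and no reset: what is moved stays moved. The work goes in short steps, Python scripts to look and compute and a tool call to move; the robot and the scene stay as the last step left them, time stands still between calls to the robot, and variables do not carry over. Pictures are saved under pics/ and viewed, at most 13 in all, crops included, and the job is handed in when it is done.

Besides the shell and the picture viewer there is one more tool, called after "Call:" in YAML: its name, and indented under it one key for each argument. drive_tool: Moves the arm, as the interface text tells. Shifts and turns lie within -1 to 1; 1 stands for 0.05 m of shift or 8 degrees of turn. Its arguments: {"type":"object","properties":{"motion":{"type":"array","items":{"type":"object","properties":{"dx":{"type":"number"},"dy":{"type":"number"},"dz":{"type":"number"},"wx":{"type":"number"},"wy":{"type":"number"},"wz":{"type":"number"},"jaw":{"type":"number"}}}},"squeeze":{"type":"number"}},"required":["motion"]}

```bash
ls; mkdir -p pics; python3 - <<'E'
from rig import *
import cv2,numpy as np
print(get_obs(),hold_point_z)
a=camera("side");b=camera("top")
cv2.imwrite("pics/s0.png",a);cv2.imwrite("pics/t0.png",b)
for n in("side","top","wrist"):print(n,camera_model(n))
E
```

```text
pics
{'clock': 0.0, 'joint_pos': array([-1.43948555,  0.5921193 ,  0.0482796 ,  1.60987733, -0.03329549,
        0.94267415, -0.03368878]), 'joint_velocities': array([-5.15692754e-04,  2.04890681e-04,  1.41840875e-03,  1.15491722e-04,
       -8.30896746e-05, -1.08788475e-03, -1.37110502e-04]), 'effort': array([ 3.35672958e-04, -5.48694241e+01,  1.54687319e+00, -1.98121619e+01,
        9.40486032e-03,  8.79043364e-03, -8.80826207e-06]), 'tcp_pos': array([0.16141266, 0.7059316 , 0.23011968]), 'tcp_rot': array([ 1.12114228e-01,  9.93694675e-01, -1.13494567e-03, -6.71590916e-05]), 'wrist_force': array([-0.23799901, -0.10058313,  0.50930315]), 'wrist_torque': array([-0.02608513,  0.03290234,  0.00549623]), 'gripper_force': 0.0, 'gripper_width': 0.9949504993898641} -0.0187
side {'intrinsics': array([[513.91113403,   0.        , 277.00662375],
       [  0.        , 513.91113403, 216.02986593],
       [  0.        ,   0.        ,   1.        ]]), 'rvec': array([ 0.0365932 ,  2.54700665, -1.77194426]), 'tvec': array([0.57105106, 0.11217438, 1.26872012])}
top {'intrinsics': array([[512.43789023,   0.        , 261.79151235],
       [  0.        , 512.43789023, 204.49371597],
       [  0.        ,   0.        ,   1.        ]]), 'rvec': array([ 2.13484863, -2.18949125,  0.15871333]), 'tvec': array([-0.08380652,  0.57130439,  1.30333832])}
wrist {'intrinsics': array([[322.66600492,   0.        , 283.43138748],
       [  0.        , 322.66600492, 208.34026297],
       [  0.        ,   0.        ,   1.        ]]), 'rvec': array([-2.25800719, -1.80078283, -0.275448  ]), 'tvec': array([-0.72299223, -0.03896459,  0.38009163])}
```

View pics/t0.png

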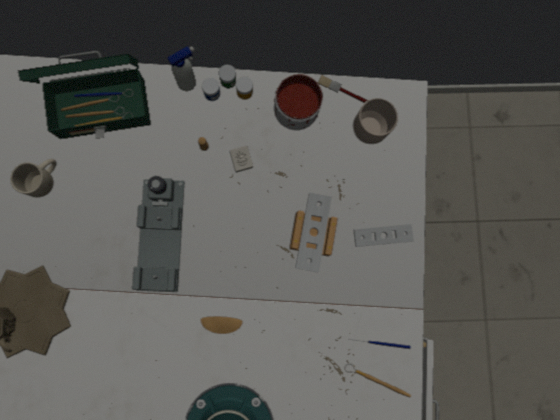

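View pics/s0.png

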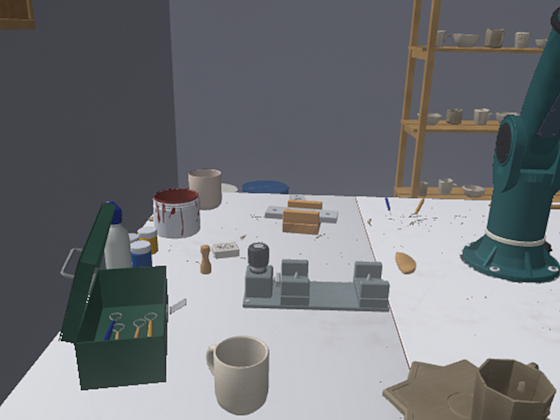

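The top view shows the plate in the wooden cradle, about (313,232), roughly 77 px long. A shorter plate lies on the table at (383,235), roughly 58 px. The stand runs from (160,180) to (155,290), with its cap at (158,185). The stamp is at (203,143) and the mould at (241,158). The cradled plate fits the description, being the longer one and in the cradle. I'll measure next.

```bash
cat > h.py <<'E'
import cv2,numpy as np
from rig import *
from scipy.spatial.transform import Rotation as R
def ray(m,uv):
    Rm=cv2.Rodrigues(m["rvec"])[0];d=Rm.T@np.linalg.inv(m["intrinsics"])@np.r_[uv,1.];return -Rm.T@m["tvec"],d
def plane(m,uv,z):
    o,d=ray(m,uv);return o+d*(z-o[2])/d[2]
def proj(m,p): return cv2.projectPoints(np.array([p],float),m["rvec"],m["tvec"],m["intrinsics"],None)[0][0,0]
E
python3 - <<'E'
from h import *
m=camera_model("top");s=camera_model("side")
P=lambda n,uv,z:print(n,plane(m,uv,z).round(3))
for n,p in dict(base=(0,0,0),x=(.5,0,0),y=(.5,.3,0)).items():print(n,proj(m,p))
P('plate far',(319,194),.046);P('plate near',(307,271),.046);P('pl',(313,232),.046)
P('small a',(355,237),.01);P('small b',(412,234),.01)
P('cap',(157,184),.114);P('standnear',(156,290),.01);P('standtop',(163,180),.01)
P('stamp',(203,143),.06);P('mould',(241,158),.02)
b=cv2.imread("pics/t0.png")
c=b[140:300,125:425];c=cv2.convertScaleAbs(c,alpha=1.6)
cv2.imwrite("pics/crop1.png",cv2.resize(c,None,fx=2.66,fy=2.66,interpolation=cv2.INTER_CUBIC))
E
```

```text
base [228.84102394 429.11537463]
x [225.47380287 232.83579532]
y [112.52138386 235.66713201]
plate far [ 0.592 -0.248  0.046]
plate near [ 0.393 -0.209  0.046]
pl [ 0.493 -0.229  0.046]
small a [ 0.48  -0.344  0.01 ]
small b [ 0.484 -0.497  0.01 ]
cap [0.616 0.161 0.114]
standnear [0.355 0.183 0.01 ]
standtop [0.645 0.164 0.01 ]
stamp [0.732 0.051 0.06 ]
mould [ 0.698 -0.046  0.02 ]
```

View pics/crop1.png

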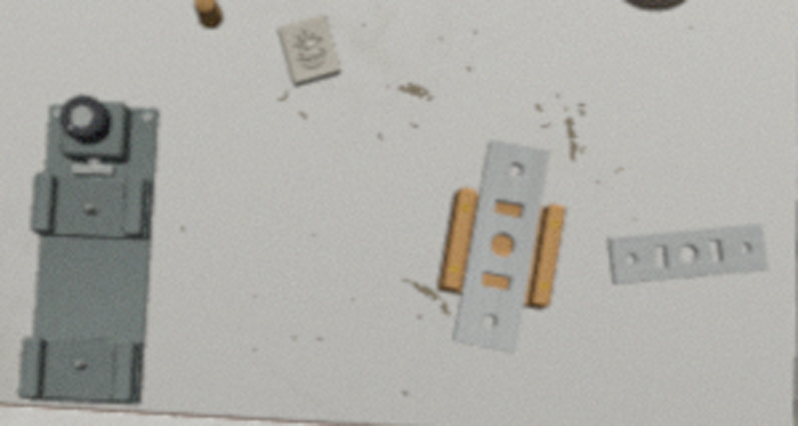

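The crop confirms that the cradled plate is about 203 mm long and the loose one about 153 mm. Next I'll refine both the plate and the stand, and set up a move calculator.

```bash
cat >> h.py <<'E'
def go(p,yaw=None):
    """remaining shift in row units in present tool axes; yaw = wanted world angle of tool y (deg), turn in row units of wz"""
    o=get_obs();r=R.from_quat(o["tcp_rot"]);d=r.inv().apply(np.array(p)-o["tcp_pos"])/.05
    y=r.apply([0,1,0]);a=np.degrees(np.arctan2(y[1],y[0]));print("t",round(o["clock"],2),"tcp",o["tcp_pos"].round(4),"yaw",a.round(2),"z",r.apply([0,0,1]).round(3),"q",o["joint_pos"].round(2),"F",o["wrist_force"].round(1),"w",round(o["gripper_width"],3),"units",d.round(3),end=" ")
    if yaw is not None:
        e=(yaw-a+90)%180-90;print("wz",(-e/8).round(3),end="")
    print()
E
python3 - <<'E'
from h import *
m=camera_model("top");b=cv2.imread("pics/t0.png")
# plate mask: light grey inside roi
hsv=cv2.cvtColor(b,cv2.COLOR_BGR2HSV)
print(hsv[205,312],hsv[215,283],hsv[262,309],hsv[255,285],hsv[240,300],hsv[260,160])
for k,uv in dict(far=(158.8,218.9),near=(155.5,277.6)).items():print(k,plane(m,uv,.058).round(4))
f,n=[plane(m,uv,.058)[:2] for uv in((158.8,218.9),(155.5,277.6))]
u=(f-n)/np.linalg.norm(f-n);c=(f+n)/2;print(np.linalg.norm(f-n),c,np.degrees(np.arctan2(u[1],u[0])),"cap",c+u*.155)
print("holes",plane(m,(125+516/2.66,140+170/2.66),.046),plane(m,(125+490/2.66,140+321/2.66),.046))
go([.45,.45,.23])
E
```

```text
[ 90   5 103] [ 20   7 117] [ 30   5 107] [ 20   7 114] [14 38 87] [83 14 75]
far [0.5356 0.1667 0.058 ]
near [0.387  0.1751 0.058 ]
0.14883340127083158 [0.4612914  0.17091416] -3.2155724946071595 cap [0.61604737 0.16221976]
holes [ 0.5658502  -0.24710691  0.046     ] [ 0.41953812 -0.21598066  0.046     ]
t 0.1 tcp [0.1615 0.706  0.2303] yaw 77.12 z [-0.    -0.002 -1.   ] q [-1.44  0.59  0.05  1.61 -0.03  0.94 -0.03] F [0.1 0.5 0.6] w 0.996 units [-6.767 -3.705  0.013]
```

Call:
drive_tool:
  motion:
    - {"dx": -1, "dy": -0.6, "jaw": 1}
    - {"dx": -1, "dy": -0.6, "jaw": 1}
    - {"dx": -1, "dy": -0.6, "jaw": 1}
    - {"dx": -1, "dy": -0.6, "jaw": 1}
    - {"dx": -1, "dy": -0.6, "jaw": 1}
  squeeze: 100

```text
validation failed for argument at $.mo...
```

Call:
drive_tool:
  motion:
    - {"dx": -0.8, "dy": -0.9, "jaw": 1}
    - {"dx": -0.8, "dy": -0.9, "jaw": 1}
    - {"dx": -0.8, "dy": -0.9, "jaw": 1}
    - {"dx": -0.8, "dy": -0.9, "jaw": 1}
    - {"dx": -0.8, "dy": -0.9, "jaw": 1}

```text
validation failed for argument at $.mo...
```

Call:
drive_tool:
  motion:
    - {"dx": -0.4, "dy": -1, "jaw": 1}
    - {"dx": -0.4, "dy": -1, "jaw": 1}
    - {"dx": -0.4, "dy": -1, "jaw": 1}
    - {"dx": -0.4, "dy": -1, "jaw": 1}
    - {"dx": -0.4, "dy": -1, "jaw": 1}

```text
validation failed for argument at $.mo...
```

```bash
python3 - <<'E'
from h import *
go([.571,-.248,.15],78)
E
```

```text
t 0.1 tcp [0.1615 0.706  0.2303] yaw 77.12 z [-0.    -0.002 -1.   ] q [-1.44  0.59  0.05  1.61 -0.03  0.94 -0.03] F [0.1 0.5 0.6] w 0.996 units [-12.237 -16.772   1.641] wz -0.11
```

Call:
drive_tool:
  motion:
    - {"dx": -1, "dy": -0.6, "dz": 0, "wx": 0, "wy": 0, "wz": 0, "jaw": 1}
    - {"dx": -1, "dy": -0.6, "dz": 0, "wx": 0, "wy": 0, "wz": 0, "jaw": 1}
    - {"dx": -1, "dy": -0.6, "dz": 0, "wx": 0, "wy": 0, "wz": 0, "jaw": 1}
    - {"dx": -1, "dy": -0.6, "dz": 0, "wx": 0, "wy": 0, "wz": 0, "jaw": 1}
    - {"dx": -1, "dy": -0.6, "dz": 0, "wx": 0, "wy": 0, "wz": 0, "jaw": 1}
  squeeze: 100

```text
clock: 0.72
tcp_pos: [0.373, 0.5031, 0.231]
tcp_rot: [0.112, 0.994, -0.0, -0.0]
wrist_force: [0.8, 1.1, -0.2]
gripper_width: 1.002
gripper_force: 0.0
```

Call:
drive_tool:
  motion:
    - {"dx": -0.8, "dy": -0.9, "dz": 0, "wx": 0, "wy": 0, "wz": 0, "jaw": 1}
    - {"dx": -0.8, "dy": -0.9, "dz": 0, "wx": 0, "wy": 0, "wz": 0, "jaw": 1}
    - {"dx": -0.8, "dy": -0.9, "dz": 0, "wx": 0, "wy": 0, "wz": 0, "jaw": 1}
    - {"dx": -0.8, "dy": -0.9, "dz": 0, "wx": 0, "wy": 0, "wz": 0, "jaw": 1}
    - {"dx": -0.8, "dy": -0.9, "dz": 0, "wx": 0, "wy": 0, "wz": 0, "jaw": 1}

```text
clock: 1.35
tcp_pos: [0.5172, 0.2391, 0.2311]
tcp_rot: [0.112, 0.994, -0.0, -0.0]
wrist_force: [0.9, -0.0, 0.2]
gripper_width: 0.996
gripper_force: 0.0
```

Call:
drive_tool:
  motion:
    - {"dx": -0.4, "dy": -1, "dz": 0, "wx": 0, "wy": 0, "wz": 0, "jaw": 1}
    - {"dx": -0.4, "dy": -1, "dz": 0, "wx": 0, "wy": 0, "wz": 0, "jaw": 1}
    - {"dx": -0.4, "dy": -1, "dz": 0, "wx": 0, "wy": 0, "wz": 0, "jaw": 1}
    - {"dx": -0.4, "dy": -1, "dz": 0, "wx": 0, "wy": 0, "wz": 0, "jaw": 1}
    - {"dx": -0.4, "dy": -1, "dz": 0, "wx": 0, "wy": 0, "wz": 0, "jaw": 1}

```text
clock: 1.98
tcp_pos: [0.5583, -0.0268, 0.2311]
tcp_rot: [0.112, 0.994, 0.0, -0.0]
wrist_force: [1.0, -0.6, 0.6]
gripper_width: 1.002
gripper_force: 0.0
```

```bash
python3 - <<'E'
from h import *
go([.571,-.248,.15],78)
E
```

```text
t 1.98 tcp [ 0.5583 -0.0268  0.2311] yaw 77.13 z [-0.  0. -1.] q [-0.14  0.39  0.14  1.99 -0.08  0.77  1.39] F [ 1.  -0.6  0.6] w 1.002 units [-1.234 -4.257  1.621] wz -0.109
```

Call:
drive_tool:
  motion:
    - {"dx": -0.25, "dy": -0.85, "dz": 0.2, "wx": 0, "wy": 0, "wz": -0.1, "jaw": 1}
    - {"dx": -0.25, "dy": -0.85, "dz": 0.25, "wx": 0, "wy": 0, "wz": 0, "jaw": 1}
    - {"dx": -0.25, "dy": -0.85, "dz": 0.25, "wx": 0, "wy": 0, "wz": 0, "jaw": 1}
    - {"dx": -0.25, "dy": -0.85, "dz": 0.2, "wx": 0, "wy": 0, "wz": 0, "jaw": 1}
    - {"dx": -0.2, "dy": -0.8, "dz": 0.2, "wx": 0, "wy": 0, "wz": 0, "jaw": 1}

```text
clock: 2.6
tcp_pos: [0.5724, -0.2445, 0.1756]
tcp_rot: [0.105, 0.994, 0.0, -0.0]
wrist_force: [0.2, 0.7, -0.1]
gripper_width: 1.001
gripper_force: 0.0
```

```bash
python3 - <<'E'
from h import *
m=camera_model("wrist");a=camera("wrist");cv2.imwrite("pics/w1.png",a)
go([.571,-.248,.02],78)
for p in([.5659,-.2471,.046],[.4195,-.216,.046],[.5905,-.2523,.046]):print(proj(m,p))
E
```

```text
t 2.65 tcp [ 0.5708 -0.2525  0.1747] yaw 77.46 z [-0.001 -0.006 -1.   ] q [ 0.24  0.54  0.15  1.9  -0.11  0.72  1.8 ] F [-0.7 -4.6  0. ] w 0.998 units [0.014 0.107 3.094] wz -0.068
[279.88013382 192.80955244]
[278.85655438  -5.34776115]
[280.04899851 220.03264468]
```

View pics/w1.png

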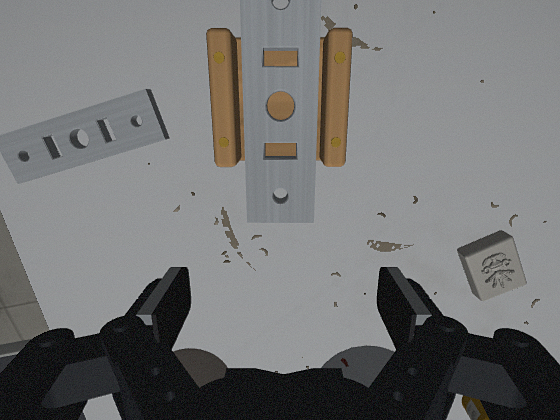

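The plate end is at (280,222) and its hole at (280,194). Both are within 2 px of prediction, so I'm going down.

Call:
drive_tool:
  motion:
    - {"dx": 0, "dy": 0.05, "dz": 0.6, "wx": 0, "wy": 0, "wz": -0.07, "jaw": 1}
    - {"dx": 0, "dy": 0, "dz": 0.7, "wx": 0, "wy": 0, "wz": 0, "jaw": 1}
    - {"dx": 0, "dy": 0, "dz": 0.5, "wx": 0, "wy": 0, "wz": 0, "jaw": 1}
    - {"dx": 0, "dy": 0, "dz": 0, "wx": 0, "wy": 0, "wz": 0, "jaw": 1}

```text
clock: 3.15
tcp_pos: [0.5712, -0.2396, 0.0842]
tcp_rot: [0.1, 0.995, 0.001, -0.003]
wrist_force: [-0.1, -0.7, -0.3]
gripper_width: 1.0
gripper_force: 0.0
```

```bash
python3 - <<'E'
from h import *
go([.571,-.248,.029],78)
E
```

```text
t 3.15 tcp [ 0.5712 -0.2396  0.0842] yaw 78.49 z [-0.005  0.002 -1.   ] q [ 0.25  0.66  0.11  1.95 -0.13  0.55  1.81] F [-0.1 -0.7 -0.3] w 1.0 units [-0.034 -0.166  1.103] wz 0.061
```

Call:
drive_tool:
  motion:
    - {"dx": -0.03, "dy": -0.17, "dz": 0.3, "wx": 0, "wy": 0, "wz": 0.05, "jaw": 1}
    - {"dx": 0, "dy": 0, "dz": 0.4, "wx": 0, "wy": 0, "wz": 0, "jaw": 1}
    - {"dx": 0, "dy": 0, "dz": 0.4, "wx": 0, "wy": 0, "wz": 0, "jaw": 1}
    - {"dx": 0, "dy": 0, "dz": 0, "wx": 0, "wy": 0, "wz": 0, "jaw": 1}
    - {"dx": 0, "dy": 0, "dz": 0, "wx": 0, "wy": 0, "wz": 0, "jaw": 1}

```text
clock: 3.78
tcp_pos: [0.573, -0.2491, 0.0312]
tcp_rot: [0.104, 0.995, 0.0, -0.0]
wrist_force: [-0.2, 0.3, 0.5]
gripper_width: 0.998
gripper_force: 0.0
```

```bash
python3 - <<'E'
from h import *
go([.571,-.248,.029],78)
E
```

```text
t 3.77 tcp [ 0.573  -0.2491  0.0312] yaw 78.09 z [-0.  0. -1.] q [ 0.27  0.74  0.09  1.95 -0.14  0.46  1.83] F [-0.2  0.3  0.5] w 0.998 units [0.044 0.014 0.044] wz 0.011
```

Closing the fingers.

Call:
drive_tool:
  motion:
    - {"dx": 0, "dy": 0, "dz": 0.04, "wx": 0, "wy": 0, "wz": 0, "jaw": -1}
    - {"dx": 0, "dy": 0, "dz": 0, "wx": 0, "wy": 0, "wz": 0, "jaw": -1}
    - {"dx": 0, "dy": 0, "dz": 0, "wx": 0, "wy": 0, "wz": 0, "jaw": -1}
    - {"dx": 0, "dy": 0, "dz": 0, "wx": 0, "wy": 0, "wz": 0, "jaw": -1}
    - {"dx": 0, "dy": 0, "dz": 0, "wx": 0, "wy": 0, "wz": 0, "jaw": -1}
  squeeze: 100

```text
clock: 4.4
tcp_pos: [0.5735, -0.2492, 0.0304]
tcp_rot: [0.104, 0.995, 0.0, 0.001]
wrist_force: [-1.7, 1.1, 5.3]
gripper_width: 0.669
gripper_force: 106.2
```

Call:
drive_tool:
  motion:
    - {"dx": 0, "dy": 0, "dz": -0.1, "wx": 0, "wy": 0, "wz": 0, "jaw": -1}
    - {"dx": 0, "dy": 0, "dz": -0.2, "wx": 0, "wy": 0, "wz": 0, "jaw": -1}
    - {"dx": 0, "dy": 0, "dz": -0.4, "wx": 0, "wy": 0, "wz": 0, "jaw": -1}
    - {"dx": 0, "dy": 0, "dz": -0.5, "wx": 0, "wy": 0, "wz": 0, "jaw": -1}
    - {"dx": 0, "dy": 0, "dz": -0.3, "wx": 0, "wy": 0, "wz": 0, "jaw": -1}

```text
clock: 5.03
tcp_pos: [0.5737, -0.2497, 0.1067]
tcp_rot: [0.104, 0.995, -0.0, 0.001]
wrist_force: [0.6, -0.7, -1.5]
gripper_width: 0.669
gripper_force: 106.7
```

```bash
python3 - <<'E'
from h import *
go([.58,-.03,.1],86)
cv2.imwrite("pics/w2.png",np.hstack([camera("wrist")[:300,150:450],camera("side")[150:300,200:500].repeat(2,0)]))
E
```

```text
t 5.03 tcp [ 0.5737 -0.2497  0.1067] yaw 78.08 z [ 0.003 -0.001 -1.   ] q [ 0.26  0.63  0.12  1.93 -0.13  0.59  1.82] F [ 0.6 -0.7 -1.5] w 0.669 units [0.785 4.325 0.129] wz -0.99
```

View pics/w2.png

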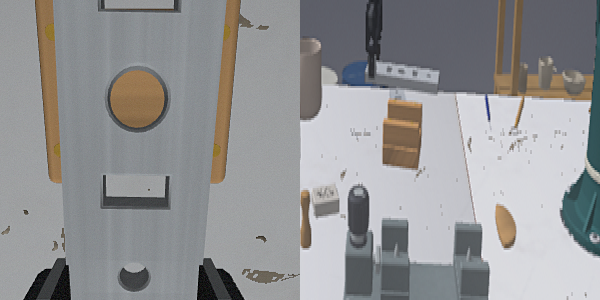

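The plate is held and clear of the cradle, so I'll carry it to open table.

Call:
drive_tool:
  motion:
    - {"dx": 0.1, "dy": 0.5, "dz": 0, "wx": 0, "wy": 0, "wz": 0, "jaw": -1}
    - {"dx": 0.1, "dy": 0.9, "dz": 0, "wx": 0, "wy": 0, "wz": -0.3, "jaw": -1}
    - {"dx": 0.1, "dy": 1, "dz": 0, "wx": 0, "wy": 0, "wz": -0.4, "jaw": -1}
    - {"dx": 0.1, "dy": 1, "dz": 0, "wx": 0, "wy": 0, "wz": -0.4, "jaw": -1}
    - {"dx": 0.1, "dy": 0.7, "dz": 0, "wx": 0, "wy": 0, "wz": 0, "jaw": -1}

```text
clock: 5.75
tcp_pos: [0.5781, -0.0399, 0.1037]
tcp_rot: [0.026, 1.0, 0.001, -0.0]
wrist_force: [-0.3, 0.0, -1.2]
gripper_width: 0.676
gripper_force: 106.7
```

Call:
drive_tool:
  motion:
    - {"dx": 0, "dy": 0, "dz": 0.2, "wx": 0, "wy": 0, "wz": 0, "jaw": -1}
    - {"dx": 0, "dy": 0, "dz": 0.5, "wx": 0, "wy": 0, "wz": 0, "jaw": -1}
    - {"dx": 0, "dy": 0, "dz": 0.4, "wx": 0, "wy": 0, "wz": 0, "jaw": -1}
    - {"dx": 0, "dy": 0, "dz": 0.2, "wx": 0, "wy": 0, "wz": 0, "jaw": -1}
    - {"dx": 0, "dy": 0, "dz": 0.1, "wx": 0, "wy": 0, "wz": 0, "jaw": -1}

```text
clock: 6.38
tcp_pos: [0.5781, -0.044, 0.0336]
tcp_rot: [0.028, 1.0, -0.0, -0.0]
wrist_force: [0.8, -0.2, -1.4]
gripper_width: 0.671
gripper_force: 106.7
```

```bash
python3 - <<'E'
from h import *
go([.58,-.03,.0015],86.8)
E
```

```text
t 6.38 tcp [ 0.5781 -0.044   0.0336] yaw 86.82 z [-0.001 -0.    -1.   ] q [-0.06  0.7   0.08  2.05 -0.13  0.39  1.64] F [ 0.8 -0.2 -1.4] w 0.671 units [-0.024  0.281  0.642] wz 0.002
```

Call:
drive_tool:
  motion:
    - {"dx": 0, "dy": 0, "dz": 0.3, "wx": 0, "wy": 0, "wz": 0, "jaw": -1}
    - {"dx": 0, "dy": 0, "dz": 0.2, "wx": 0, "wy": 0, "wz": 0, "jaw": -1}
    - {"dx": 0, "dy": 0, "dz": 0.08, "wx": 0, "wy": 0, "wz": 0, "jaw": -1}
    - {"dx": 0, "dy": 0, "dz": 0, "wx": 0, "wy": 0, "wz": 0, "jaw": -1}

```text
clock: 6.88
tcp_pos: [0.5782, -0.0431, 0.005]
tcp_rot: [0.027, 1.0, 0.0, -0.0]
wrist_force: [-0.5, 0.5, -0.8]
gripper_width: 0.668
gripper_force: 106.8
```

```bash
python3 - <<'E'
from h import *
go([.58,-.03,.0015],86.8)
E
```

```text
t 6.88 tcp [ 0.5782 -0.0431  0.005 ] yaw 86.88 z [-0.  0. -1.] q [-0.05  0.75  0.06  2.06 -0.13  0.34  1.64] F [-0.5  0.5 -0.8] w 0.668 units [-0.021  0.263  0.071] wz 0.01
```

Call:
drive_tool:
  motion:
    - {"dx": 0, "dy": 0, "dz": 0.05, "wx": 0, "wy": 0, "wz": 0, "jaw": -1}
    - {"dx": 0, "dy": 0, "dz": 0.04, "wx": 0, "wy": 0, "wz": 0, "jaw": -1}
    - {"dx": 0, "dy": 0, "dz": 0, "wx": 0, "wy": 0, "wz": 0, "jaw": -1}

```text
clock: 7.25
tcp_pos: [0.5785, -0.043, 0.0009]
tcp_rot: [0.027, 1.0, 0.0, 0.0]
wrist_force: [0.5, -0.3, -1.3]
gripper_width: 0.668
gripper_force: 106.8
```

Call:
drive_tool:
  motion:
    - {"dx": 0, "dy": 0, "dz": 0.02, "wx": 0, "wy": 0, "wz": 0, "jaw": -1}
    - {"dx": 0, "dy": 0, "dz": 0, "wx": 0, "wy": 0, "wz": 0, "jaw": 0.6}
    - {"dx": 0, "dy": 0, "dz": 0, "wx": 0, "wy": 0, "wz": 0, "jaw": 1}
    - {"dx": 0, "dy": 0, "dz": 0, "wx": 0, "wy": 0, "wz": 0, "jaw": 1}
    - {"dx": 0, "dy": 0, "dz": 0, "wx": 0, "wy": 0, "wz": 0, "jaw": 1}

```text
clock: 7.88
tcp_pos: [0.5783, -0.0431, -0.0003]
tcp_rot: [0.027, 1.0, -0.0, -0.0]
wrist_force: [-0.3, -0.4, 0.0]
gripper_width: 1.005
gripper_force: 0.0
```

Call:
drive_tool:
  motion:
    - {"dx": 0, "dy": 0, "dz": -0.4, "wx": 0, "wy": 0, "wz": 0, "jaw": 1}
    - {"dx": 0, "dy": 0, "dz": -0.7, "wx": 0, "wy": 0, "wz": 0, "jaw": 1}
    - {"dx": 0, "dy": 0, "dz": -0.7, "wx": 0, "wy": 0, "wz": 0, "jaw": 1}
    - {"dx": 0.3, "dy": 0, "dz": -0.4, "wx": 0, "wy": 0, "wz": 0, "jaw": 1}
    - {"dx": 0, "dy": 0, "dz": 0, "wx": 0, "wy": 0, "wz": 0, "jaw": 1}

```text
clock: 8.5
tcp_pos: [0.5636, -0.0423, 0.1123]
tcp_rot: [0.027, 1.0, 0.0, 0.002]
wrist_force: [0.1, 0.2, 0.7]
gripper_width: 0.998
gripper_force: 0.0
```

```bash
python3 - <<'E'
from h import *
go([.495,-.039,.1],86.8)
m=camera_model("wrist");a=camera("wrist");cv2.imwrite("pics/w3.png",a)
g=cv2.cvtColor(a,cv2.COLOR_BGR2GRAY)
E
```

```text
t 8.5 tcp [ 0.5636 -0.0423  0.1123] yaw 86.87 z [ 0.003  0.    -1.   ] q [-0.08  0.56  0.11  2.06 -0.11  0.52  1.62] F [0.1 0.2 0.7] w 0.998 units [ 1.373 -0.008  0.242] wz 0.009
```

View pics/w3.png

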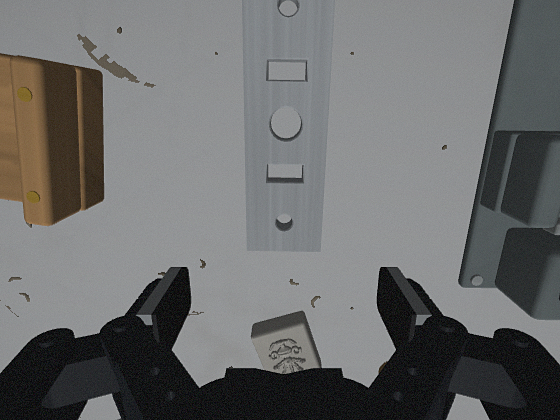

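The plate is flat on the table, with holes at (288,7) and (284,219) and the centre opening at (286,123). I'll compute the middle grasp.

```bash
python3 - <<'E'
from h import *
m=camera_model("wrist")
a,b,c=[plane(m,uv,.016)[:2] for uv in((288,7),(284.3,219),(286,123))]
d=b-a;print(a,b,c,(a+b)/2,np.linalg.norm(d),np.degrees(np.arctan2(d[1],d[0])))
# stand direction from wrist? far corner
go([*((a+b)/2),.0],np.degrees(np.arctan2(d[1],d[0]))+90)
E
```

```text
[ 0.42561164 -0.03248142] [ 0.57015896 -0.04262582] [ 0.49778997 -0.03752942] [ 0.4978853  -0.03755362] 0.14490285147551227 -4.014463261861614
t 8.55 tcp [ 0.5637 -0.0423  0.1113] yaw 86.88 z [ 0.002  0.    -1.   ] q [-0.08  0.56  0.11  2.06 -0.11  0.52  1.62] F [-0.1 -0.5 -0.4] w 1.002 units [1.325 0.022 2.222] wz 0.112
```

Call:
drive_tool:
  motion:
    - {"dx": 0.7, "dy": 0.0, "dz": 0, "wx": 0, "wy": 0, "wz": 0, "jaw": 1}
    - {"dx": 0.64, "dy": 0.0, "dz": 0.4, "wx": 0, "wy": 0, "wz": 0.05, "jaw": 1}
    - {"dx": 0, "dy": 0, "dz": 0.7, "wx": 0, "wy": 0, "wz": 0, "jaw": 1}
    - {"dx": 0, "dy": 0, "dz": 0.6, "wx": 0, "wy": 0, "wz": 0, "jaw": 1}
    - {"dx": 0, "dy": 0, "dz": 0, "wx": 0, "wy": 0, "wz": 0, "jaw": 1}

```text
clock: 9.18
tcp_pos: [0.4951, -0.0385, 0.0227]
tcp_rot: [0.031, 1.0, 0.0, -0.002]
wrist_force: [-0.1, -0.2, -0.3]
gripper_width: 0.997
gripper_force: 0.0
```

```bash
python3 - <<'E'
from h import *
go([.4965,-.0376,-.0005],86.3)
E
```

```text
t 9.18 tcp [ 0.4951 -0.0385  0.0227] yaw 86.49 z [-0.005  0.    -1.   ] q [-0.05  0.67  0.05  2.24 -0.14  0.24  1.64] F [-0.1 -0.2 -0.3] w 0.997 units [-0.03   0.02   0.463] wz 0.023
```

Call:
drive_tool:
  motion:
    - {"dx": 0, "dy": 0.02, "dz": 0.25, "wx": 0, "wy": 0, "wz": 0, "jaw": 1}
    - {"dx": 0, "dy": 0, "dz": 0.21, "wx": 0, "wy": 0, "wz": 0, "jaw": 1}
    - {"dx": 0, "dy": 0, "dz": 0, "wx": 0, "wy": 0, "wz": 0, "jaw": 1}
    - {"dx": 0, "dy": 0, "dz": 0, "wx": 0, "wy": 0, "wz": 0, "jaw": -1}
    - {"dx": 0, "dy": 0, "dz": 0, "wx": 0, "wy": 0, "wz": 0, "jaw": -1}
  squeeze: 80

```text
clock: 9.8
tcp_pos: [0.4968, -0.0376, 0.0029]
tcp_rot: [0.031, 1.0, 0.0, 0.0]
wrist_force: [0.1, 0.1, 3.5]
gripper_width: 0.674
gripper_force: 84.4
```

Call:
drive_tool:
  motion:
    - {"dx": 0, "dy": 0, "dz": 0, "wx": 0, "wy": 0, "wz": 0, "jaw": -1}
    - {"dx": 0, "dy": 0, "dz": 0, "wx": 0, "wy": 0, "wz": 0, "jaw": -1}
    - {"dx": 0, "dy": 0, "dz": 0, "wx": 0, "wy": 0, "wz": 0, "jaw": -1}

```text
clock: 10.18
tcp_pos: [0.4968, -0.0377, 0.0029]
tcp_rot: [0.031, 1.0, 0.0, 0.001]
wrist_force: [-1.2, -0.4, 6.9]
gripper_width: 0.673
gripper_force: 84.6
```

```bash
python3 - <<'E'
from h import *
go([.4613,.1709,.08],86.8)
E
```

```text
t 10.18 tcp [ 0.4968 -0.0377  0.0029] yaw 86.45 z [ 0.001  0.    -1.   ] q [-0.05  0.71  0.04  2.24 -0.15  0.19  1.64] F [-1.2 -0.4  6.9] w 0.673 units [ 0.966  4.119 -1.542] wz -0.044
```

Call:
drive_tool:
  motion:
    - {"dx": 0, "dy": 0, "dz": -0.2, "wx": 0, "wy": 0, "wz": 0, "jaw": -1}
    - {"dx": 0, "dy": 0, "dz": -0.6, "wx": 0, "wy": 0, "wz": 0, "jaw": -1}
    - {"dx": 0.1, "dy": 0.4, "dz": -0.8, "wx": 0, "wy": 0, "wz": 0, "jaw": -1}
    - {"dx": 0.1, "dy": 0.8, "dz": -0.8, "wx": 0, "wy": 0, "wz": 0, "jaw": -1}
    - {"dx": 0, "dy": 0.8, "dz": -0.2, "wx": 0, "wy": 0, "wz": 0, "jaw": -1}

```text
clock: 10.8
tcp_pos: [0.4935, 0.0637, 0.1348]
tcp_rot: [0.031, 1.0, 0.001, 0.002]
wrist_force: [0.4, 0.5, -1.6]
gripper_width: 0.676
gripper_force: 86.2
```

Call:
drive_tool:
  motion:
    - {"dx": 0, "dy": 0, "dz": 0, "wx": 0, "wy": 0, "wz": 0, "jaw": -1}
    - {"dx": 0, "dy": 0, "dz": 0, "wx": 0, "wy": 0, "wz": 0, "jaw": -1}

```text
clock: 11.05
tcp_pos: [0.4921, 0.0624, 0.132]
tcp_rot: [0.031, 1.0, -0.0, -0.0]
wrist_force: [-0.1, -0.7, -1.0]
gripper_width: 0.671
gripper_force: 86.1
```

```bash
python3 - <<'E'
from h import *
go([.4613,.1709,.13],86.8)
m=camera_model("wrist");a=camera("wrist");cv2.imwrite("pics/w4.png",a)
for p in([.5356,.1667,.058],[.387,.1751,.058]):print(proj(m,p))
E
```

```text
t 11.05 tcp [0.4921 0.0624 0.132 ] yaw 86.49 z [-0. -0. -1.] q [-0.33  0.47  0.15  2.2  -0.14  0.48  1.44] F [-0.1 -0.7 -1. ] w 0.671 units [0.747 2.129 0.039] wz -0.038
[427.52283024 267.54465861]
[459.29148515  47.46323789]
```

View pics/w4.png

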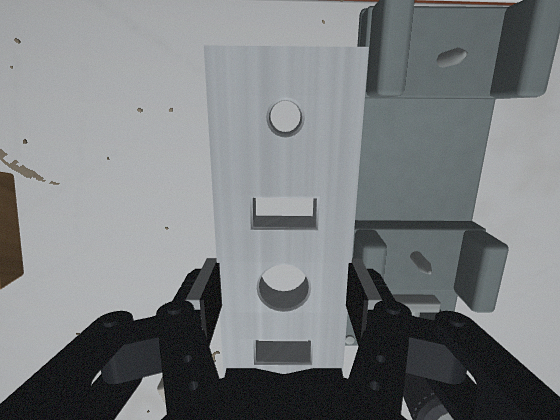

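The near pin runs from base (440,62) to tip about (464,51), and the far pin from (414,253) to tip about (428,272). The plate's near hole is at (286,118) and its centre opening at (284,287). I'll measure the pins and holes in this picture.

```bash
python3 - <<'E'
from h import *
m=camera_model("wrist");a=cv2.imread("pics/w4.png");g=cv2.GaussianBlur(cv2.cvtColor(a,cv2.COLOR_BGR2GRAY),(3,3),0)
for n,(x,y) in dict(near=(452,57),far=(420,262)).items():
    c=g[y-22:y+22,x-24:x+24];t,b=cv2.threshold(c,0,255,cv2.THRESH_BINARY+cv2.THRESH_OTSU)
    k,l,s,_=cv2.connectedComponentsWithStats(b);i=l[22,24];q=(l==i).astype(np.uint8)
    r=cv2.minAreaRect(cv2.findContours(q,0,1)[0][0]);print(n,t,s[i],(np.array(r[0])+[x-24,y-22]).round(1),np.round(r[1:][0],1),cv2.boxPoints(r).round(1).tolist(),(x-24,y-22))
    big=cv2.resize(a[y-22:y+22,x-24:x+24],None,fx=8,fy=8,interpolation=cv2.INTER_CUBIC);cv2.imwrite(f"pics/p_{n}.png",big)
# plate holes and edges
for n,(x,y,w) in dict(hole=(286,118,26),mid=(284,287,36)).items():
    c=g[y-w:y+w,x-w:x+w];e=cv2.Canny(c,40,90);p=np.argwhere(e)[:,::-1]
    print(n,[ (np.round(cv2.fitEllipse(k)[0]+np.array([x-w,y-w]),1).tolist(),np.round(cv2.fitEllipse(k)[1],1).tolist()) for k in cv2.findContours(e,cv2.RETR_LIST,1)[0] if len(k)>25])
for y in (60,150,180,240):print(y,np.argsort(-np.abs(np.gradient(g[y,195:235].astype(float))))[:3]+195,np.argsort(-np.abs(np.gradient(g[y,335:372].astype(float))))[:3]+335)
im=np.hstack([cv2.imread("pics/p_near.png"),cv2.imread("pics/p_far.png")]);cv2.imwrite("pics/pp.png",im)
E
```

```text
near 89.0 [   0    0   48   44 1923] [451.5  56.5] [47. 43.] [[0.0, 43.0], [0.0, 0.0], [47.0, 0.0], [47.0, 43.0]] (428, 35)
far 89.0 [ 14  11  22  21 254] [420.8 261.8] [26.2 11.3] [[11.5, 16.5], [19.5, 8.5], [38.0, 27.0], [30.0, 35.0]] (396, 240)
hole [([284.8, 116.1], [29.0, 29.9]), ([285.1, 118.2], [33.7, 36.5])]
mid [([283.4, 286.4], [49.1, 55.0]), ([283.2, 280.9], [29.7, 50.5])]
60 [204 205 203] [367 368 366]
150 [210 209 211] [360 361 359]
180 [211 212 210] [358 357 359]
240 [215 216 214] [353 354 352]
```

View pics/pp.png

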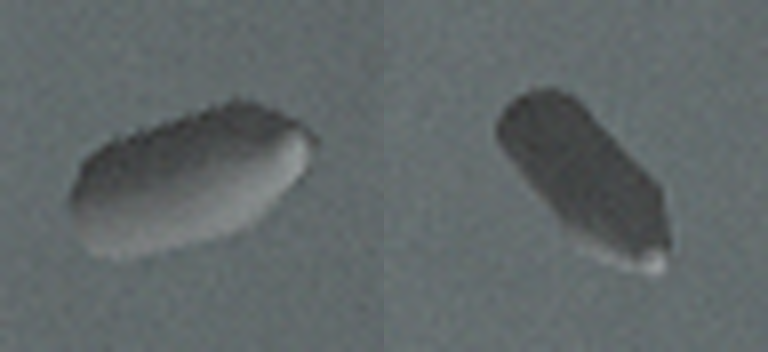

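```bash
python3 - <<'E'
from h import *
m=camera_model("wrist");o=get_obs();zt=o["tcp_pos"][2]-.003+.016
f=plane(m,(429.9,272.5),.058)[:2];n=plane(m,(465,53),.058)[:2];fb=plane(m,(415.5,255.6),.03)[:2];nb=plane(m,(441.1,61.9),.03)[:2]
print("tips",f,n,"base",fb,nb,"len",np.linalg.norm(f-n),np.linalg.norm(fb-nb),"ctr",(f+n)/2,(fb+nb)/2,"ang",[np.degrees(np.arctan2(*(v[::-1]))) for v in(f-n,fb-nb)])
h=plane(m,(285.1,118.2),zt)[:2];c=plane(m,(283.4,286.4),zt)[:2];d=c-h
print("hole",h,"mid",c,np.linalg.norm(d),np.degrees(np.arctan2(d[1],d[0])))
L=[plane(m,(x,y),zt)[:2] for x,y in((204.5,60),(215.5,240),(367.2,60),(353.2,240))]
for i in(0,2):
  e=L[i+1]-L[i];print("edge ang",np.degrees(np.arctan2(e[1],e[0])))
print("width",np.linalg.norm(L[0]-L[2]),"centre line",(L[0]+L[2])/2,(L[1]+L[3])/2)
r=R.from_quat(o["tcp_rot"]);print("tcp",o["tcp_pos"], "mid in tool",r.inv().apply(np.r_[c,zt]-o["tcp_pos"]))
E
```

```text
tips [0.53962935 0.16774371] [0.39032263 0.1781083 ] base [0.53926523 0.16784224] [0.39180932 0.17669804] len 0.1496660321583279 0.14772159930598622 ctr [0.46497599 0.17292601] [0.46553727 0.17227014] ang [np.float64(-3.9709949584362922), np.float64(-3.436903202837927)]
hole [0.4188447  0.06613598] mid [0.49247629 0.06085521] 0.07382071178434561 -4.10215859362867
edge ang -3.976423176187126
edge ang -3.9887236898967706
width 0.05979753338492794 centre line [0.39828733 0.06766359] [0.46968551 0.06269276]
tcp [0.49193677 0.06159881 0.13168079] mid in tool [-0.00057193 -0.00072005 -0.01299994]
```

Call:
drive_tool:
  motion:
    - {"dx": 0.23, "dy": 0.7, "dz": 0, "wx": 0, "wy": 0, "wz": 0, "jaw": -1}
    - {"dx": 0.23, "dy": 0.8, "dz": 0, "wx": 0, "wy": 0, "wz": 0, "jaw": -1}
    - {"dx": 0.23, "dy": 0.7, "dz": 0.1, "wx": 0, "wy": 0, "wz": 0, "jaw": -1}
    - {"dx": 0, "dy": 0, "dz": 0.5, "wx": 0, "wy": 0, "wz": 0, "jaw": -1}
    - {"dx": 0, "dy": 0, "dz": 0.3, "wx": 0, "wy": 0, "wz": 0, "jaw": -1}

```text
clock: 11.72
tcp_pos: [0.4643, 0.1732, 0.0855]
tcp_rot: [0.031, 1.0, -0.001, -0.001]
wrist_force: [0.6, -0.0, -1.5]
gripper_width: 0.674
gripper_force: 86.1
```

Call:
drive_tool:
  motion:
    - {"dx": 0, "dy": 0, "dz": 0, "wx": 0, "wy": 0, "wz": 0, "jaw": -1}
    - {"dx": 0, "dy": 0, "dz": 0, "wx": 0, "wy": 0, "wz": 0, "jaw": -1}

```text
clock: 11.98
tcp_pos: [0.4655, 0.1736, 0.087]
tcp_rot: [0.032, 0.999, -0.0, 0.0]
wrist_force: [-0.2, -0.0, -1.8]
gripper_width: 0.672
gripper_force: 86.1
```

```bash
python3 - <<'E'
from h import *
go([.4641,.1733,.075],86.5)
m=camera_model("wrist");a=camera("wrist");b=camera("top");cv2.imwrite("pics/w5.png",a);cv2.imwrite("pics/t5.png",b)
w=cv2.resize(a[30:180,200:360],None,fx=3,fy=3,interpolation=cv2.INTER_CUBIC)
t=cv2.resize(cv2.convertScaleAbs(b[195:300,125:185],alpha=1.5),(257,450),interpolation=cv2.INTER_CUBIC)
cv2.imwrite("pics/c5.png",np.hstack([w,t]))
E
```

```text
t 11.97 tcp [0.4655 0.1736 0.087 ] yaw 86.35 z [ 0. -0. -1.] q [-0.55  0.55  0.13  2.22 -0.19  0.38  1.25] F [-0.2 -0.  -1.8] w 0.672 units [ 0.027 -0.007  0.24 ] wz -0.018
```

View pics/c5.png

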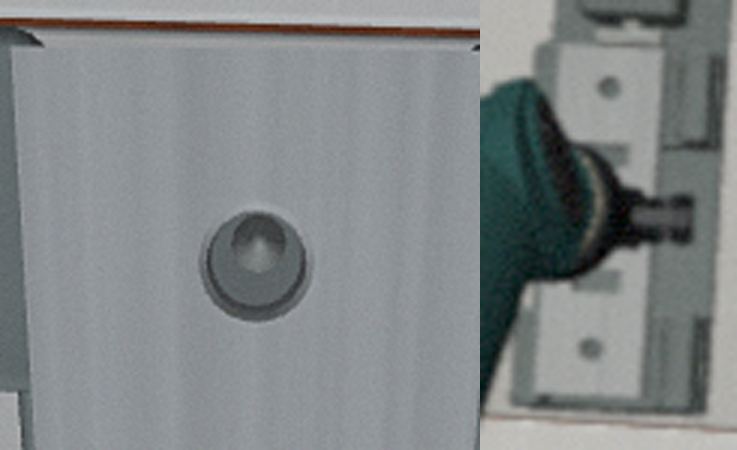

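```bash
python3 - <<'E'
from h import *
m=camera_model("wrist");t=camera_model("top");o=get_obs();z=o["tcp_pos"][2]
Rm=cv2.Rodrigues(m["rvec"])[0];C=-Rm.T@m["tvec"];print("cam",C,"nadir",proj(m,[C[0],C[1],0]))
n=np.array([.3903,.178]);print("pin tip,base exp",proj(m,[*n,.058]),proj(m,[*n,.048]),proj(m,[*n,.03]))
h=plane(m,(285.7,118.7),z+.013);print("hole",h)
for p in((287.3,112.3),(286.3,109),(287,114)):print("tip cand",p,plane(m,p,.058))
s=105/450
for k,(x,y) in dict(far=(608,86),near=(591,347)).items():print("top",k,plane(t,(125+(x-480)*60/257,195+y*s),z+.013))
E
```

```text
cam [0.38800452 0.17831018 0.22971341] nadir [283.31436746 105.97822744]
pin tip,base exp [282.98973878 110.73633125] [283.00753189 110.47553651] [283.0350856  110.07167991]
hole [0.39273962 0.17893597 0.10037178]
tip cand (287.3, 112.3) [0.39119997 0.18014631 0.058     ]
tip cand (286.3, 109) [0.38956187 0.17973375 0.058     ]
tip cand (287, 114) [0.39202151 0.17994414 0.058     ]
top far [0.54086847 0.16865086 0.10037178]
top near [0.39153147 0.17821282 0.10037178]
```

Call:
drive_tool:
  motion:
    - {"dx": 0.037, "dy": 0.018, "dz": 0.2, "wx": 0, "wy": 0, "wz": -0.02, "jaw": -1}
    - {"dx": 0, "dy": 0, "dz": 0.2, "wx": 0, "wy": 0, "wz": 0, "jaw": -1}
    - {"dx": 0, "dy": 0, "dz": 0.15, "wx": 0, "wy": 0, "wz": 0, "jaw": -1}
    - {"dx": 0, "dy": 0, "dz": 0.1, "wx": 0, "wy": 0, "wz": 0, "jaw": -1}
    - {"dx": 0, "dy": 0, "dz": 0, "wx": 0, "wy": 0, "wz": 0, "jaw": -1}
  squeeze: 50

```text
clock: 12.7
tcp_pos: [0.463, 0.1756, 0.0538]
tcp_rot: [0.029, 1.0, -0.0, -0.0]
wrist_force: [1.0, 0.7, -0.7]
gripper_width: 0.671
gripper_force: 86.1
```

```bash
python3 - <<'E'
from h import *
go([.4637,.1747,.033],86.5)
E
```

```text
t 12.7 tcp [0.463  0.1756 0.0538] yaw 86.64 z [-0.001 -0.    -1.   ] q [-0.53  0.61  0.1   2.24 -0.2   0.3   1.26] F [ 1.   0.7 -0.7] w 0.671 units [-0.016 -0.017  0.416] wz 0.018
```

Call:
drive_tool:
  motion:
    - {"dx": -0.01, "dy": -0.01, "dz": 0.12, "wx": 0, "wy": 0, "wz": 0, "jaw": -1}
    - {"dx": 0, "dy": 0, "dz": 0.12, "wx": 0, "wy": 0, "wz": 0, "jaw": -1}
    - {"dx": 0, "dy": 0, "dz": 0.1, "wx": 0, "wy": 0, "wz": 0, "jaw": -1}
    - {"dx": 0, "dy": 0, "dz": 0, "wx": 0, "wy": 0, "wz": 0, "jaw": -1}

```text
clock: 13.2
tcp_pos: [0.4634, 0.1751, 0.0369]
tcp_rot: [0.029, 1.0, -0.0, -0.0]
wrist_force: [-0.2, 0.4, -1.1]
gripper_width: 0.67
gripper_force: 86.1
```

```bash
python3 - <<'E'
from h import *
go([.4637,.1747,.033],86.5)
E
```

```text
t 13.2 tcp [0.4634 0.1751 0.0369] yaw 86.64 z [-0.001 -0.    -1.   ] q [-0.52  0.65  0.09  2.24 -0.21  0.26  1.26] F [-0.2  0.4 -1.1] w 0.67 units [-0.007 -0.007  0.077] wz 0.018
```

Call:
drive_tool:
  motion:
    - {"dx": 0, "dy": 0, "dz": 0.05, "wx": 0, "wy": 0, "wz": 0, "jaw": -1}
    - {"dx": 0, "dy": 0, "dz": 0.03, "wx": 0, "wy": 0, "wz": 0, "jaw": -1}
    - {"dx": 0, "dy": 0, "dz": 0, "wx": 0, "wy": 0, "wz": 0, "jaw": -1}

```text
clock: 13.58
tcp_pos: [0.4636, 0.1752, 0.0333]
tcp_rot: [0.029, 1.0, -0.0, -0.0]
wrist_force: [0.7, 1.0, -1.5]
gripper_width: 0.675
gripper_force: 86.1
```

Call:
drive_tool:
  motion:
    - {"dx": 0, "dy": 0, "dz": 0.01, "wx": 0, "wy": 0, "wz": 0, "jaw": 0.6}
    - {"dx": 0, "dy": 0, "dz": 0, "wx": 0, "wy": 0, "wz": 0, "jaw": 1}
    - {"dx": 0, "dy": 0, "dz": 0, "wx": 0, "wy": 0, "wz": 0, "jaw": 1}
    - {"dx": 0, "dy": 0, "dz": 0, "wx": 0, "wy": 0, "wz": 0, "jaw": 1}
    - {"dx": 0, "dy": 0, "dz": 0, "wx": 0, "wy": 0, "wz": 0, "jaw": 1}

```text
clock: 14.2
tcp_pos: [0.4637, 0.1752, 0.0329]
tcp_rot: [0.029, 1.0, 0.0, 0.0]
wrist_force: [0.2, 0.1, -0.2]
gripper_width: 0.999
gripper_force: 0.0
```

Call:
drive_tool:
  motion:
    - {"dx": 0, "dy": 0, "dz": -0.5, "wx": 0, "wy": 0, "wz": 0, "jaw": 1}
    - {"dx": 0, "dy": 0, "dz": -0.8, "wx": 0, "wy": 0, "wz": 0, "jaw": 1}
    - {"dx": 0, "dy": 0, "dz": -0.8, "wx": 0, "wy": 0, "wz": 0, "jaw": 1}
    - {"dx": 0, "dy": 0, "dz": -0.6, "wx": 0, "wy": 0, "wz": 0, "jaw": 1}
    - {"dx": 0, "dy": 0, "dz": 0, "wx": 0, "wy": 0, "wz": 0, "jaw": 1}

```text
clock: 14.82
tcp_pos: [0.4651, 0.1758, 0.1699]
tcp_rot: [0.029, 1.0, 0.001, 0.002]
wrist_force: [0.3, -0.1, -1.0]
gripper_width: 1.003
gripper_force: 0.0
```

Call:
drive_tool:
  motion:
    - {"dx": -0.8, "dy": 0, "dz": -0.3, "wx": 0, "wy": 0, "wz": 0, "jaw": 1}
    - {"dx": -0.8, "dy": 0, "dz": -0.3, "wx": 0, "wy": 0, "wz": 0, "jaw": 1}
    - {"dx": -0.8, "dy": 0, "dz": 0, "wx": 0, "wy": 0, "wz": 0, "jaw": 1}
    - {"dx": 0, "dy": 0, "dz": 0, "wx": 0, "wy": 0, "wz": 0, "jaw": 1}
    - {"dx": 0, "dy": 0, "dz": 0, "wx": 0, "wy": 0, "wz": 0, "jaw": 1}

```text
clock: 15.45
tcp_pos: [0.5817, 0.1679, 0.1962]
tcp_rot: [0.029, 1.0, -0.001, -0.002]
wrist_force: [-0.2, 0.3, -0.9]
gripper_width: 0.998
gripper_force: 0.0
```

```bash
python3 - <<'E'
from h import *
go([.619,.161,.2],86.5)
m=camera_model("wrist")
a=camera("wrist");s=camera("side");cv2.imwrite("pics/w6.png",a);cv2.imwrite("pics/s6.png",s)
cv2.imwrite("pics/c6.png",np.hstack([cv2.resize(a[:,140:440],(360,504)),cv2.resize(s[225:315,230:400],(420,222)).repeat(1,0) if 0 else cv2.copyMakeBorder(cv2.resize(s[225:315,230:400],(420,222)),0,282,0,0,0)]))
for p in([.6193,.1622,.114],[.5399,.1677,.058],[.3903,.178,.058]):print(proj(m,p))
E
```

```text
t 15.45 tcp [0.5817 0.1679 0.1962] yaw 86.64 z [-0.004 -0.001 -1.   ] q [-0.5   0.49  0.21  1.92 -0.14  0.75  1.3 ] F [-0.2  0.3 -0.9] w 0.998 units [-0.753 -0.094 -0.079] wz 0.017
[279.96202671 263.79784108]
[281.38823281 150.60897934]
[283.10380087 -57.74456198]
```

View pics/c6.png

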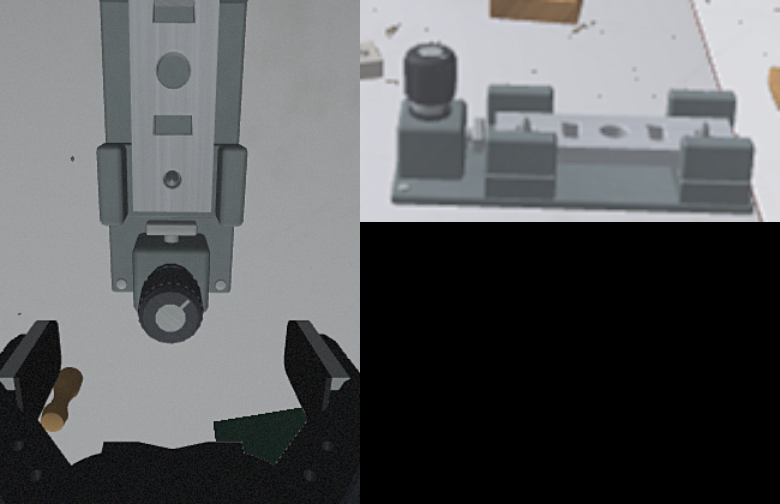

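The plate is home, with the pins through its holes at (172,179) and in the side view, and its end sits beside the jaw at (171,228). The cap's top centre is at about pixel (282.5,265).

```bash
python3 - <<'E'
from h import *
m=camera_model("wrist");c=plane(m,(282.5,265),.114);print("cap",c)
print("gap",plane(m,(283,176.7),.046),plane(m,(283,185),.046),plane(m,(283,193),.046))
go([c[0],c[1],.0775],86.5)
print(get_obs()["wrist_torque"])
E
```

```text
cap [0.62048803 0.16448339 0.114     ]
gap [0.56524584 0.16795049 0.046     ] [0.57309219 0.16749332 0.046     ] [0.58077259 0.16704582 0.046     ]
t 15.55 tcp [0.5814 0.1682 0.1967] yaw 86.69 z [-0.003 -0.001 -1.   ] q [-0.5   0.49  0.21  1.92 -0.14  0.75  1.3 ] F [ 0.5  0.2 -0.6] w 1.001 units [-0.793 -0.028  2.382] wz 0.023
[-0.01503964  0.01525681 -0.01841995]
```

Call:
drive_tool:
  motion:
    - {"dx": -0.45, "dy": -0.03, "dz": 0, "wx": 0, "wy": 0, "wz": 0, "jaw": 1}
    - {"dx": -0.33, "dy": 0, "dz": 0.3, "wx": 0, "wy": 0, "wz": 0, "jaw": 1}
    - {"dx": 0, "dy": 0, "dz": 0.6, "wx": 0, "wy": 0, "wz": 0, "jaw": 1}
    - {"dx": 0, "dy": 0, "dz": 0.3, "wx": 0, "wy": 0, "wz": 0, "jaw": 1}
    - {"dx": 0, "dy": 0, "dz": 0, "wx": 0, "wy": 0, "wz": 0, "jaw": 1}

```text
clock: 16.18
tcp_pos: [0.6206, 0.1642, 0.1359]
tcp_rot: [0.029, 1.0, -0.001, -0.002]
wrist_force: [-0.0, 0.4, 0.3]
gripper_width: 1.002
gripper_force: 0.0
```

```bash
python3 - <<'E'
from h import *
go([.620,.1635,.0775],86.5)
E
```

```text
t 16.18 tcp [0.6206 0.1642 0.1359] yaw 86.66 z [-0.004 -0.001 -1.   ] q [-0.46  0.61  0.18  1.88 -0.17  0.68  1.34] F [-0.   0.4  0.3] w 1.002 units [ 0.007 -0.014  1.169] wz 0.02
```

Call:
drive_tool:
  motion:
    - {"dx": 0, "dy": -0.01, "dz": 0.4, "wx": 0, "wy": 0, "wz": 0, "jaw": 1}
    - {"dx": 0, "dy": 0, "dz": 0.4, "wx": 0, "wy": 0, "wz": 0, "jaw": 1}
    - {"dx": 0, "dy": 0, "dz": 0.35, "wx": 0, "wy": 0, "wz": 0, "jaw": 1}
    - {"dx": 0, "dy": 0, "dz": 0, "wx": 0, "wy": 0, "wz": 0, "jaw": 1}
    - {"dx": 0, "dy": 0, "dz": 0, "wx": 0, "wy": 0, "wz": 0, "jaw": 1}

```text
clock: 16.8
tcp_pos: [0.6226, 0.1639, 0.0804]
tcp_rot: [0.029, 1.0, 0.0, 0.0]
wrist_force: [0.5, 0.3, -0.6]
gripper_width: 0.997
gripper_force: 0.0
```

Call:
drive_tool:
  motion:
    - {"dx": 0, "dy": 0, "dz": 0, "wx": 0, "wy": 0, "wz": 0, "jaw": -1}
    - {"dx": 0, "dy": 0, "dz": 0, "wx": 0, "wy": 0, "wz": 0, "jaw": -1}
    - {"dx": 0, "dy": 0, "dz": 0, "wx": 0, "wy": 0, "wz": 0, "jaw": -1}
    - {"dx": 0, "dy": 0, "dz": 0, "wx": 0, "wy": 0, "wz": 0, "jaw": -1}
    - {"dx": 0, "dy": 0, "dz": 0, "wx": 0, "wy": 0, "wz": 0, "jaw": -1}
  squeeze: 60

```text
clock: 17.42
tcp_pos: [0.6227, 0.164, 0.0812]
tcp_rot: [0.029, 1.0, 0.0, 0.0]
wrist_force: [-1.1, 0.1, 6.2]
gripper_width: 0.471
gripper_force: 60.2
```

```bash
python3 - <<'E'
from h import *
go([.620,.1635,.0775],86.5);print(get_obs()["wrist_torque"].round(3))
E
```

```text
t 17.43 tcp [0.6227 0.164  0.0812] yaw 86.63 z [ 0.001  0.    -1.   ] q [-0.44  0.68  0.16  1.9  -0.19  0.57  1.36] F [-1.1  0.1  6.2] w 0.471 units [ 0.053 -0.013  0.074] wz 0.016
[-0.018  0.304 -0.053]
```

Call:
drive_tool:
  motion:
    - {"dx": 0, "dy": 0, "dz": 0, "wx": 0, "wy": 0, "wz": 0, "jaw": 0.5}
    - {"dx": 0.04, "dy": 0, "dz": 0.04, "wx": 0, "wy": 0, "wz": 0, "jaw": 0.5}
    - {"dx": 0, "dy": 0, "dz": 0, "wx": 0, "wy": 0, "wz": 0, "jaw": 0.5}
    - {"dx": 0, "dy": 0, "dz": 0, "wx": 0, "wy": 0, "wz": 0, "jaw": -1}
    - {"dx": 0, "dy": 0, "dz": 0, "wx": 0, "wy": 0, "wz": 0, "jaw": -1}

```text
clock: 18.05
tcp_pos: [0.6203, 0.1641, 0.0785]
tcp_rot: [0.029, 1.0, 0.0, -0.0]
wrist_force: [-0.2, -0.3, 1.7]
gripper_width: 0.477
gripper_force: 60.3
```

Call:
drive_tool:
  motion:
    - {"dx": 0, "dy": 0, "dz": 0, "wx": 0, "wy": 0, "wz": 0, "jaw": -1}
    - {"dx": 0, "dy": 0, "dz": 0, "wx": 0, "wy": 0, "wz": 0, "jaw": -1}
    - {"dx": 0, "dy": 0, "dz": 0, "wx": 0, "wy": 0, "wz": 0.3, "jaw": -1}
    - {"dx": 0, "dy": 0, "dz": 0, "wx": 0, "wy": 0, "wz": 0.5, "jaw": -1}
    - {"dx": 0, "dy": 0, "dz": 0, "wx": 0, "wy": 0, "wz": 0.5, "jaw": -1}

```text
clock: 18.68
tcp_pos: [0.6203, 0.1642, 0.0785]
tcp_rot: [0.121, 0.993, 0.0, 0.0]
wrist_force: [-0.5, -0.1, 3.8]
gripper_width: 0.476
gripper_force: 60.5
```

```bash
python3 - <<'E'
from h import *
go([.620,.1635,.0775],86.5);print(get_obs()["wrist_torque"].round(3))
E
```

```text
t 18.68 tcp [0.6203 0.1642 0.0785] yaw 76.07 z [ 0.  0. -1.] q [-0.47  0.69  0.21  1.91 -0.25  0.57  1.23] F [-0.5 -0.1  3.8] w 0.476 units [ 0.002 -0.014  0.02 ] wz -1.304
[0.047 0.243 0.113]
```

Call:
drive_tool:
  motion:
    - {"dx": 0, "dy": 0, "dz": 0, "wx": 0, "wy": 0, "wz": 0.7, "jaw": -1}
    - {"dx": 0, "dy": 0, "dz": 0, "wx": 0, "wy": 0, "wz": 0.7, "jaw": -1}
    - {"dx": 0, "dy": 0, "dz": 0, "wx": 0, "wy": 0, "wz": 0.7, "jaw": -1}
    - {"dx": 0, "dy": 0, "dz": 0, "wx": 0, "wy": 0, "wz": 0.4, "jaw": -1}

```text
clock: 19.18
tcp_pos: [0.6203, 0.1642, 0.0785]
tcp_rot: [0.292, 0.957, -0.0, 0.0]
wrist_force: [-1.3, -0.7, 4.2]
gripper_width: 0.474
gripper_force: 60.5
```

```bash
python3 - <<'E'
from h import *
go([.620,.1635,.0775],86.5);print(get_obs()["wrist_torque"].round(3))
E
```

```text
t 19.18 tcp [0.6203 0.1642 0.0785] yaw 56.09 z [ 0. -0. -1.] q [-0.54  0.7   0.3   1.91 -0.36  0.58  0.98] F [-1.3 -0.7  4.2] w 0.474 units [-0.003 -0.015  0.02 ] wz -3.801
[0.006 0.226 0.114]
```

Call:
drive_tool:
  motion:
    - {"dx": 0, "dy": 0, "dz": 0, "wx": 0, "wy": 0, "wz": 0.5, "jaw": -1}
    - {"dx": 0, "dy": 0, "dz": 0, "wx": 0, "wy": 0, "wz": 0.4, "jaw": -1}

```text
clock: 19.42
tcp_pos: [0.6203, 0.1642, 0.0785]
tcp_rot: [0.351, 0.936, 0.0, 0.0]
wrist_force: [-0.5, 1.1, 3.2]
gripper_width: 0.476
gripper_force: 60.5
```

```bash
python3 - <<'E'
from h import *
go([.620,.1635,.0775],86.5);print(get_obs()["wrist_torque"].round(3))
E
```

```text
t 19.43 tcp [0.6203 0.1642 0.0785] yaw 48.9 z [ 0.  0. -1.] q [-0.56  0.71  0.34  1.91 -0.4   0.59  0.89] F [-0.5  1.1  3.2] w 0.476 units [-0.005 -0.015  0.02 ] wz -4.699
[0.114 0.3   0.096]
```

Call:
drive_tool:
  motion:
    - {"dx": 0, "dy": 0, "dz": 0, "wx": 0, "wy": 0, "wz": 0.5, "jaw": -1}
    - {"dx": 0, "dy": 0, "dz": 0, "wx": 0, "wy": 0, "wz": 0.5, "jaw": -1}

```text
clock: 19.68
tcp_pos: [0.6203, 0.1643, 0.0785]
tcp_rot: [0.416, 0.91, 0.0, 0.0]
wrist_force: [-1.2, 1.1, 3.3]
gripper_width: 0.474
gripper_force: 60.5
```

```bash
python3 -c "
from h import *
go([.620,.1635,.0775],86.5);print(get_obs()['wrist_torque'].round(3))"
```

```text
t 19.68 tcp [0.6203 0.1643 0.0785] yaw 40.88 z [ 0.  0. -1.] q [-0.58  0.71  0.37  1.91 -0.44  0.6   0.79] F [-1.2  1.1  3.3] w 0.474 units [-0.007 -0.015  0.02 ] wz -5.702
[0.104 0.207 0.105]
```

Call:
drive_tool:
  motion:
    - {"dx": 0, "dy": 0, "dz": 0, "wx": 0, "wy": 0, "wz": 0.5, "jaw": -1}
    - {"dx": 0, "dy": 0, "dz": 0, "wx": 0, "wy": 0, "wz": 0.5, "jaw": -1}

```text
clock: 19.92
tcp_pos: [0.6203, 0.1642, 0.0785]
tcp_rot: [0.478, 0.878, 0.0, 0.0]
wrist_force: [-0.7, -0.4, 3.8]
gripper_width: 0.477
gripper_force: 60.5
```

```bash
python3 -c "
from h import *
go([.620,.1635,.0775],86.5);print(get_obs()['wrist_torque'].round(3))"
```

```text
t 19.93 tcp [0.6203 0.1642 0.0785] yaw 32.88 z [ 0.  0. -1.] q [-0.61  0.72  0.41  1.91 -0.48  0.61  0.69] F [-0.7 -0.4  3.8] w 0.477 units [-0.009 -0.013  0.02 ] wz -6.703
[0.03  0.251 0.169]
```

Call:
drive_tool:
  motion:
    - {"dx": 0, "dy": 0, "dz": 0, "wx": 0, "wy": 0, "wz": 0.5, "jaw": -1}
    - {"dx": 0, "dy": 0, "dz": 0, "wx": 0, "wy": 0, "wz": 0.5, "jaw": -1}

```text
clock: 20.18
tcp_pos: [0.6204, 0.1642, 0.0785]
tcp_rot: [0.538, 0.843, 0.0, 0.0]
wrist_force: [-0.3, 0.7, 2.9]
gripper_width: 0.479
gripper_force: 60.5
```

```bash
python3 -c "
from h import *
go([.620,.1635,.0775],86.5);print(get_obs()['wrist_torque'].round(3))"
```

```text
t 20.18 tcp [0.6204 0.1642 0.0785] yaw 24.89 z [ 0.  0. -1.] q [-0.63  0.73  0.45  1.91 -0.53  0.62  0.59] F [-0.3  0.7  2.9] w 0.479 units [-0.01  -0.013  0.02 ] wz -7.702
[0.105 0.234 0.145]
```

Call:
drive_tool:
  motion:
    - {"dx": 0, "dy": 0, "dz": 0, "wx": 0, "wy": 0, "wz": 0.5, "jaw": -1}

```text
clock: 20.3
tcp_pos: [0.6204, 0.1643, 0.0785]
tcp_rot: [0.567, 0.824, 0.0, 0.0]
wrist_force: [-0.9, 1.0, 2.4]
gripper_width: 0.475
gripper_force: 60.5
```

```bash
python3 -c "
from h import *
go([.620,.1635,.0775],86.5);print(get_obs()['wrist_torque'].round(3))"
```

```text
t 20.3 tcp [0.6204 0.1643 0.0785] yaw 20.89 z [ 0.  0. -1.] q [-0.64  0.73  0.47  1.91 -0.55  0.62  0.54] F [-0.9  1.   2.4] w 0.475 units [-0.012 -0.012  0.02 ] wz -8.202
[0.046 0.22  0.072]
```

Call:
drive_tool:
  motion:
    - {"dx": 0, "dy": 0, "dz": 0, "wx": 0, "wy": 0, "wz": 0.5, "jaw": -1}

```text
clock: 20.42
tcp_pos: [0.6204, 0.1643, 0.0785]
tcp_rot: [0.596, 0.803, 0.0, 0.0]
wrist_force: [-1.7, 0.2, 2.6]
gripper_width: 0.475
gripper_force: 60.4
```

```bash
python3 -c "
from h import *
go([.620,.1635,.0775],86.5);print(get_obs()['wrist_torque'].round(3))"
```

```text
t 20.43 tcp [0.6204 0.1643 0.0785] yaw 16.89 z [ 0.  0. -1.] q [-0.65  0.74  0.49  1.91 -0.57  0.63  0.49] F [-1.7  0.2  2.6] w 0.475 units [-0.012 -0.012  0.02 ] wz -8.701
[0.045 0.235 0.107]
```

Call:
drive_tool:
  motion:
    - {"dx": 0, "dy": 0, "dz": 0, "wx": 0, "wy": 0, "wz": 0.5, "jaw": -1}

```text
clock: 20.55
tcp_pos: [0.6204, 0.1643, 0.0785]
tcp_rot: [0.623, 0.782, 0.0, 0.0]
wrist_force: [-0.9, 0.2, 2.6]
gripper_width: 0.475
gripper_force: 60.4
```

```bash
python3 -c "
from h import *
go([.620,.1635,.0775],86.5);print(get_obs()['wrist_torque'].round(3))
s=camera('side');cv2.imwrite('pics/s7.png',s)
o=cv2.imread('pics/s6.png')
f=lambda i:cv2.resize(i[235:300,240:320],None,fx=4.5,fy=4.5,interpolation=cv2.INTER_CUBIC)
cv2.imwrite('pics/c7.png',np.hstack([f(o),f(s)]))"
```

```text
t 20.55 tcp [0.6204 0.1643 0.0785] yaw 12.94 z [ 0. -0. -1.] q [-0.67  0.74  0.51  1.91 -0.59  0.63  0.44] F [-0.9  0.2  2.6] w 0.475 units [-0.013 -0.011  0.02 ] wz -9.195
[0.104 0.204 0.333]
```

View pics/c7.png

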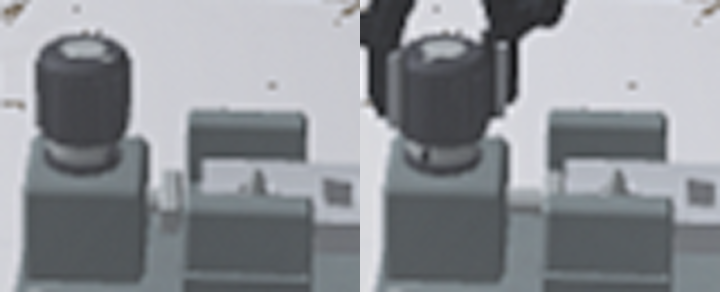

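The torque has jumped to 0.33 N m and the side view shows the jaw against the plate end, at (550,190) in the crop. The clutch began slipping near yaw 15°, so I'll turn about 58° more.

Call:
drive_tool:
  motion:
    - {"dx": 0, "dy": 0, "dz": 0, "wx": 0, "wy": 0, "wz": 0.7, "jaw": -1}
    - {"dx": 0, "dy": 0, "dz": 0, "wx": 0, "wy": 0, "wz": 0.7, "jaw": -1}
    - {"dx": 0, "dy": 0, "dz": 0, "wx": 0, "wy": 0, "wz": 0.7, "jaw": -1}
    - {"dx": 0, "dy": 0, "dz": 0, "wx": 0, "wy": 0, "wz": 0.4, "jaw": -1}

```text
clock: 21.1
tcp_pos: [0.6204, 0.1643, 0.0785]
tcp_rot: [0.749, 0.663, 0.0, 0.0]
wrist_force: [-1.1, 0.0, 3.0]
gripper_width: 0.478
gripper_force: 60.8
```

```bash
python3 -c "
from h import *
go([.620,.1635,.0775],86.5);print(get_obs()['wrist_torque'].round(3))
cv2.imwrite('pics/s8.png',camera('side'))"
```

```text
t 21.1 tcp [0.6204 0.1643 0.0785] yaw -6.98 z [ 0. -0. -1.] q [-0.72  0.77  0.6   1.92 -0.68  0.67  0.18] F [-1.1  0.   3. ] w 0.478 units [-0.017 -0.007  0.02 ] wz 10.815
[0.064 0.21  0.265]
```

Call:
drive_tool:
  motion:
    - {"dx": 0, "dy": 0, "dz": 0, "wx": 0, "wy": 0, "wz": 0.6, "jaw": -1}
    - {"dx": 0, "dy": 0, "dz": 0, "wx": 0, "wy": 0, "wz": 0.6, "jaw": -1}
    - {"dx": 0, "dy": 0, "dz": 0, "wx": 0, "wy": 0, "wz": 0.6, "jaw": -1}

```text
clock: 21.52
tcp_pos: [0.6205, 0.1643, 0.0785]
tcp_rot: [0.826, 0.564, 0.0, 0.0]
wrist_force: [-1.1, -0.1, 2.7]
gripper_width: 0.475
gripper_force: 60.8
```

```bash
python3 -c "
from h import *
go([.620,.1635,.0775],86.5);print(get_obs()['wrist_torque'].round(3))"
```

```text
t 21.52 tcp [0.6205 0.1643 0.0785] yaw -21.4 z [ 0.  0. -1.] q [-0.76  0.79  0.66  1.92 -0.75  0.7  -0.01] F [-1.1 -0.1  2.7] w 0.475 units [-0.018 -0.003  0.02 ] wz 9.012
[0.097 0.206 0.255]
```

Call:
drive_tool:
  motion:
    - {"dx": 0, "dy": 0, "dz": 0, "wx": 0, "wy": 0, "wz": 0.7, "jaw": -1}
    - {"dx": 0, "dy": 0, "dz": 0, "wx": 0, "wy": 0, "wz": 0.7, "jaw": -1}
    - {"dx": 0, "dy": 0, "dz": 0, "wx": 0, "wy": 0, "wz": 0.7, "jaw": -1}
    - {"dx": 0, "dy": 0, "dz": 0, "wx": 0, "wy": 0, "wz": 0.7, "jaw": -1}
    - {"dx": 0, "dy": 0, "dz": 0, "wx": 0, "wy": 0, "wz": 0.2, "jaw": -1}

```text
clock: 22.15
tcp_pos: [0.6205, 0.1642, 0.0785]
tcp_rot: [0.925, 0.38, 0.0, 0.0]
wrist_force: [-1.4, -0.1, 4.5]
gripper_width: 0.479
gripper_force: 60.9
```

```bash
python3 -c "
from h import *
go([.620,.1635,.0775],86.5);print(get_obs()['wrist_torque'].round(3))
s=camera('side');f=lambda i:cv2.cvtColor(i,cv2.COLOR_BGR2GRAY)[262:275,250:275]
a,b,c=[f(cv2.imread(n)) for n in('pics/s6.png','pics/s7.png','pics/s8.png')];d=f(s)
q=lambda x,y:np.abs(x.astype(int)-y).max(0)
print(q(a,b),q(b,c),q(b,d),sep=chr(10))"
```

```text
t 22.15 tcp [0.6205 0.1642 0.0785] yaw -45.29 z [ 0. -0. -1.] q [-0.82  0.83  0.77  1.92 -0.85  0.75 -0.34] F [-1.4 -0.1  4.5] w 0.479 units [-0.018  0.002  0.02 ] wz 6.026
[0.163 0.22  0.232]
[16 16  6 26 80 27  7  4  4  4  6  5  4 17 29 16  5  4  9 11 17 14 11  9
  8]
[  9   4   3   4   4   2   3   2   2   5   4   2   2   3   2   2   4   4
  35  94 113  37   6   2   1]
[  7   7   3   2   2   1   1   2   1   3   5   4  52  73  47  35  39   7
  91 150 145  72  14   4   1]
```

The thimble mark hasn't moved since the jaw bore, so the slip is about 60° (1.05 rad). Releasing and backing off.

Call:
drive_tool:
  motion:
    - {"dx": 0, "dy": 0, "dz": 0, "wx": 0, "wy": 0, "wz": 0, "jaw": 0.7}
    - {"dx": 0, "dy": 0, "dz": 0, "wx": 0, "wy": 0, "wz": 0, "jaw": 0.7}
    - {"dx": 0, "dy": 0, "dz": 0, "wx": 0, "wy": 0, "wz": 0, "jaw": 0.7}
    - {"dx": 0, "dy": 0, "dz": -0.5, "wx": 0, "wy": 0, "wz": 0, "jaw": 0.7}
    - {"dx": 0, "dy": 0, "dz": -0.8, "wx": 0, "wy": 0, "wz": 0, "jaw": 0.7}

```text
clock: 22.82
tcp_pos: [0.6191, 0.1639, 0.1426]
tcp_rot: [0.925, 0.38, -0.002, -0.0]
wrist_force: [0.7, 0.5, 0.4]
gripper_width: 0.848
gripper_force: 0.0
```

Call:
drive_tool:
  motion:
    - {"dx": 0, "dy": 0, "dz": -0.8, "wx": 0, "wy": 0, "wz": 0, "jaw": 0.7}
    - {"dx": 0, "dy": 0, "dz": -0.8, "wx": 0, "wy": 0, "wz": 0, "jaw": 0.7}
    - {"dx": 0, "dy": 0, "dz": -0.4, "wx": 0, "wy": 0, "wz": 0, "jaw": 0.7}
    - {"dx": 0, "dy": 0, "dz": 0, "wx": 0, "wy": 0, "wz": 0, "jaw": 0.7}
    - {"dx": 0, "dy": 0, "dz": 0, "wx": 0, "wy": 0, "wz": 0, "jaw": 0.7}

```text
clock: 23.45
tcp_pos: [0.6191, 0.1643, 0.2416]
tcp_rot: [0.925, 0.38, -0.001, -0.0]
wrist_force: [0.3, 0.3, 0.3]
gripper_width: 0.853
gripper_force: 0.0
```

```bash
python3 -c "
from h import *
go([.620,.1635,.2],86.5);print(get_obs()['wrist_torque'].round(3))
m=camera_model('wrist');a=camera('wrist');s=camera('side');cv2.imwrite('pics/w9.png',a)
f=lambda i:cv2.resize(i[225:315,230:400],None,fx=2.4,fy=2.4,interpolation=cv2.INTER_CUBIC)
b=np.zeros((420,408,3),np.uint8);b[:216]=f(s)[:,:408]
cv2.imwrite('pics/c9.png',np.hstack([a[:,100:480],b]))"
```

```text
t 23.45 tcp [0.6191 0.1643 0.2416] yaw -45.34 z [-0.003 -0.    -1.   ] q [-0.94  0.66  0.97  1.82 -0.64  1.01 -0.5 ] F [0.3 0.3 0.3] w 0.853 units [0.003 0.025 0.832] wz 6.02
[-0.014 -0.021  0.026]
```

View pics/c9.png

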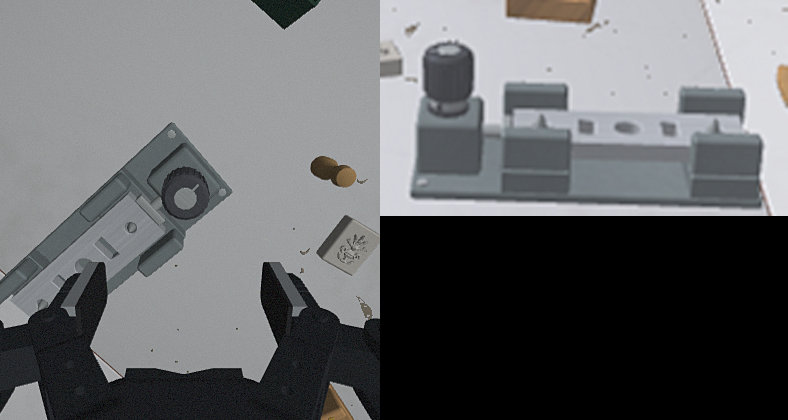

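The plate is on both pins with the jaw against its end. The cap line at (192,190) agrees with a turn of about 132°. The stamp and mould haven't moved and the gripper is clear of everything.

```bash
python3 -c "
from rig import *
print(sign_off())"
```

```text
the job is handed in; nothing more can be done
None
```

The job is handed in, with no verdict returned: the plate looks home on both pins with the jaw against it, the clutch slipped about 1.05 rad (my estimate from the turn angle), and the stamp and mould were left alone.

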